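Load the screen in the leak-test pot and hold its snap cap down

TASK

Get the leak-test pot ready for a test: take the green filter screen out of its grey stand and slide it fully home into the slot in the pot's white spigot, then set the orange cap squarely over the spigot and press it until it clicks past the balls. Keep pressing after the click until the black rubber seal is squeezed right down, and finish the program like that, with the gripper still on the cap and pushing it down. Leave the other things on the bench where they are.

Things in the scene. Friction and masses are not known exactly. Their poses are not given: they have to be found in the camera images.
- pot: leak-test pot bolted to the bench. Origin: centre of its underside, z up. Base plate 100 x 100 x 10 mm, round aluminium body of 72 mm diameter up to 40 mm height; on it an upright white hollow spigot of 38 mm diameter with a bevelled rim 66 mm above the bench and the screen's slot across its middle. A brass nipple sticks out of the body along the pot's +x
- slot_mouth (a point): centre of the slot's mouth, level with the spigot's rim (66 mm above the bench); axes as the pot's. The slot is 8 mm wide along y and 32 mm long along x; its mouth is flared to 18 mm wide
- slot_floor (a point): centre of the slot's floor, 24 mm above the bench; the screen's lower edge rests here when home; axes as the pot's
- seal (a joint): black rubber seal ring of 55 mm diameter round the foot of the spigot, top face 44 mm above the bench when free: how far it is squeezed down, m, 0 (free) to 0.003 (right down). It springs back when not pressed and takes about 8 N to squeeze right down. The cap's skirt presses on it.
- stand: grey block 80 x 50 x 30 mm fixed to the bench, with a slot along its x (30 x 8 mm, floor 8 mm above the bench) in which the screen starts upright. Origin: centre of its underside
- screen: flat filter screen, green frame with grey mesh window, 28 mm wide (its x), 6 mm thick (its y), 60 mm tall (its z), 30 g; origin at the centre of its lower edge, whose last 3 mm are narrowed to 23 x 3.5 mm. Starts upright in the stand, 38 mm standing out. Home in the pot, its top 18 mm stand above the rim (and go inside the cap): grip it by those, across its thickness; either way round will do
- cap: orange snap cap, 60 g, standing open side down on the bench. Origin: centre of its open lower end, z up. Skirt 54 mm diameter, 51 mm tall, hollow to 47 mm; on top a ribbed knob of 30 mm diameter, 51 to 77 mm above the origin. Mouth 40.5 mm wide (bead inside, 2 to 5 mm above the lower end). Clicked on, its origin is 43 to 44.5 mm above the bench; with the seal squeezed right down 41 mm
- cap_knob (a point): middle of the cap's knob, on its axis 64 mm above the cap's origin
- oring_tin: bystander: small open grey tin of O-rings, 68 mm diameter, 22 mm tall; origin under its centre
- grease: bystander: grease bottle with red nozzle, 43 mm diameter, 139 mm tall; origin under its centre
- cartridge_a: bystander: cream filter cartridge with black ring, 45 mm diameter, 72 mm tall; origin under its centre
- cartridge_5: bystander: cream filter cartridge, 45 mm diameter, 72 mm tall; origin under its centre
- bottle_0: bystander: blue bottle, 63 mm diameter, 175 mm tall; origin under its centre
- cap_3: bystander: blue moulded ring, 64 mm diameter, 28 mm tall; origin under its centre
- ball_ring (a point): on the spigot's axis, 52.8 mm above the bench, level with three spring balls (10 mm diameter) that stand 3.5 mm out of the spigot's side. From where the cap's lower end is 55 mm above the bench they resist it with up to about 10 N; at about 49 mm they snap behind its bead and pull it down (the click). Below 44 mm the seal resists anew

How it is judged:
By the outcome, as a careful person would: the job done as asked, in the order asked, and still so for the second after the job is handed in, while the arm keeps its last pose, push and grip.
It also fails if it takes over 67 s, if anything falls off the work surface, if the arm or the gripper's body presses on something with over 40 N, if the wrist force passes 120 N, or if a joint passes its speed limit or range.

ROBOT

A 7-joint arm with a two-finger parallel gripper is mounted at the origin on the work surface; the furniture and walls round the work are solid. World frame = base frame: x ahead of the robot, y to its left, z up, the work surface at z = 0. Lengths are in m, angles in rad, forces in N, time in s.
With the tool pointing down it reaches from about 0.4 to 0.85 m from the base axis. Payload 4.5 kg.
Tool frame: the origin (TCP) lies at the very end of the fingers, on their centre line; the grasp point (between the pads) lies 19 mm behind it (r.grip_point_offset is the distance from the TCP to the grasp point, in m); z points along the fingers, y is the line along which they close (so a half turn about z gives the same grasp; the last joint's range is limited). The gripper opens to 88 mm and grips with 3 to 60 N. Pads are 18 mm wide; open, the fingers measure 123 mm over their backs; the gripper's body (75 mm by 187 mm) begins 45 mm behind the grasp point.
Start: joints at [1.259, 0.689, -0.195, 1.565, 0.157, 0.902, -0.215], TCP at [0.212, -0.588, 0.239] pointing down, gripper open.
Joint ranges: [-3.01, 3.01], [-0.46, 2.08], [-1.47, 1.51], [0.13, 2.56], [-1, 4.14], [0.04, 2.09], [-2.66, 2.66]. Speed limits (rad/s): [2.57, 2.57, 3.14, 3.14, 3.14, 3.14, 3.14].

INTERFACE

Orientations are given as a unit quaternion [x, y, z, w].
In Python, from plant import r gives the robot as it stands.
- The arm moves only by the tool carry_out, never from a script. Its argument "rows" is a list of rows, each a list of 3 entries, a list of its own where there are three numbers: the shift along the tool's x, y, z in cm, then the turn, a rotation vector about the tool's x, y, z in degrees, then the closure, from 0 (fully open) to 1 (shut). A call has 1 to 12 rows; each row is the pose to reach, as a shift and turn from the pose commanded when the call began, along the tool's axes at that moment; what a row does not reach only later rows make up. A row lasts 1/10 s, in which the tool goes at most 50 mm and 8.59 degrees, less where a joint would pass 70% of its speed; a pose out of reach is approached as far as the arm can. A call with a gripper value outside its range is refused whole. The fingers move at their own pace and stop on an object; "newtons" is the grip in N (left out, the last holds). Time passes only in rows, so rows that repeat a pose let the fingers close. It gives the time, the measured TCP pose, the force, the opening and the grip force at its end, in the units of the state.
- r.get_state(): the state, without advancing time (a new reading comes with each control period).
- r.snapshot(name): name is "scene" or "top" or "wrist"; returns a dict with "image" (400x640x3 uint8, red, green, blue), "fx", "fy", "cx", "cy" (pixels), "dist_coeffs" ([k1, k2, p1, p2, k3] as OpenCV has them; the pictures are not rectified), "pose" (4x4, takes a point from camera to world coordinates). Camera axes: x right, y up, looking along -z (the intrinsics and any distortion apply to the point x, -y, -z); pixel columns grow to the right and rows downward; lengths in m; the calibration is good to about 2 mm. A picture is of the moment at which its call begins. There is no depth.
- r.finish_job(): hands the job in; it is judged then, once.
The state is a dict: "clock": time; "q": joint angles; "qd": joint speeds; "joint_torque": joint torques, N m; "tool_pos": TCP position; "eef_rot": TCP orientation; "contact_force": force on the tool from outside, world axes, zero at the start; "moment": the same for the moment, N m; "opening": opening from 0.0 (shut) to 1.0 (fully open); "finger_force": force on a finger pad.
Only numpy, scipy, OpenCV 4.12 (cv2) and the standard library are available. Lean on these libraries where they do the work, as an engineer would, in place of code of your own. Each camera call takes 0.05 s, during which the arm holds its last target. There are 200 camera calls.

## Working session

There is one attempt and no reset: what is moved stays moved. The work goes in short steps, Python scripts to look and compute and a tool call to move; the robot and the scene stay as the last step left them, time stands still between calls to the robot, and variables do not carry over. Pictures are saved under pics/ and viewed, at most 13 in all, crops included, and the job is handed in when it is done.

Besides the shell and the picture viewer there is one more tool, called as name(argument=value, ...) on one line, values as JSON. carry_out: Moves the arm, as the interface text tells. Its arguments: {"type":"object","properties":{"rows":{"type":"array"},"newtons":{"type":"number"}},"required":["rows"]}

```bash
ls; mkdir -p pics
cat > h.py <<'E'
import numpy as np, cv2
from plant import r
from scipy.spatial.transform import Rotation as R
def cam(s):
    K=np.array([[s["fx"],0,s["cx"]],[0,s["fy"],s["cy"]],[0,0,1.]]);return K,np.array(s["dist_coeffs"],float),np.array(s["pose"])
def ray(s,uv):
    K,d,P=cam(s); n=cv2.undistortPoints(np.array([[uv]],float),K,d)[0,0]
    return P[:3,3],P[:3,:3]@np.array([n[0],-n[1],-1.])
def onz(s,uv,z):
    o,v=ray(s,uv); return o+v*(z-o[2])/v[2]
def proj(s,p):
    K,d,P=cam(s); c=P[:3,:3].T@(np.array(p,float)-P[:3,3]); c=c*[1,-1,-1]
    return cv2.projectPoints(c[None],np.zeros(3),np.zeros(3),K,d)[0][0,0]
def save(s,n): cv2.imwrite("pics/"+n+".png",s["image"][:,:,::-1])
E
python3 - <<'E'
from h import *
import pickle
for n in("scene","top"):
    s=r.snapshot(n); save(s,n+"0"); pickle.dump(s,open(n+"0.pkl","wb")); print(n,s["fx"],s["dist_coeffs"],np.round(s["pose"],3).tolist())
st=r.get_state();print({k:np.round(v,3).tolist() for k,v in st.items()})
E
```

```text
pics
scene 440.90302299343614 [-0.01083066  0.          0.          0.          0.        ] [[-0.736, 0.348, -0.58, -0.158], [-0.677, -0.356, 0.644, 0.739], [0.018, 0.867, 0.498, 0.675], [0.0, 0.0, 0.0, 1.0]]
top 455.1919888872014 [-0.06882963  0.          0.          0.          0.        ] [[0.008, 0.994, -0.108, 0.47], [-1.0, 0.008, -0.005, -0.037], [-0.004, 0.108, 0.994, 1.12], [0.0, 0.0, 0.0, 1.0]]
{'clock': 0.1, 'q': [1.259, 0.69, -0.195, 1.566, 0.157, 0.902, -0.215], 'qd': [-0.002, -0.002, 0.001, -0.001, 0.001, 0.0, 0.0], 'joint_torque': [-0.004, -52.851, -1.272, -15.384, -0.053, 0.002, 0.0], 'tool_pos': [0.212, -0.587, 0.238], 'eef_rot': [0.985, 0.172, -0.0, -0.001], 'contact_force': [-0.25, 0.063, 0.191], 'moment': [-0.017, -0.018, 0.017], 'finger_force': 0.0, 'opening': 0.996}
```

View pics/top0.png

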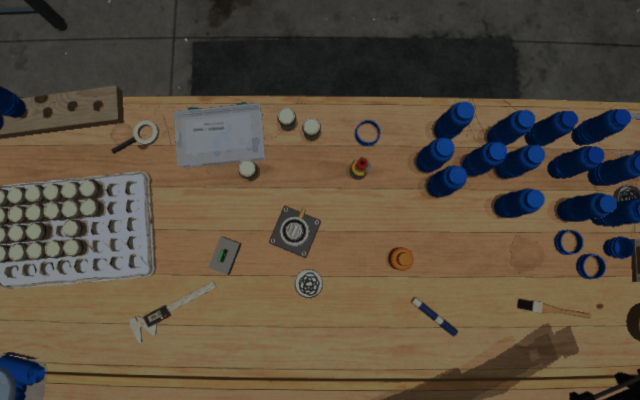

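View pics/scene0.png

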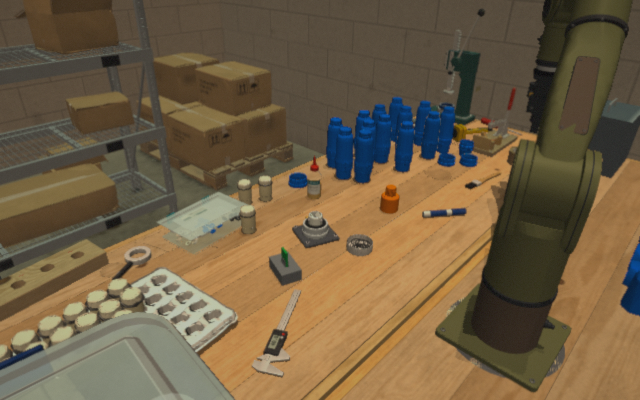

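The top view shows the pot at (295,231) with its nipple at (303,213), the stand with the green screen at (224,255), the orange cap at (401,259) and the tin at (309,284). The scene view shows the same items: screen (284,256), pot (316,228), cap (390,200).

```bash
cat >> h.py <<'E'
def blob(m,x0,y0,x1,y1):
    z=np.zeros_like(m);z[y0:y1,x0:x1]=m[y0:y1,x0:x1]
    c=max(cv2.findContours(z,cv2.RETR_EXTERNAL,cv2.CHAIN_APPROX_NONE)[0],key=cv2.contourArea)
    return c
def hsv(s): return cv2.cvtColor(s["image"],cv2.COLOR_RGB2HSV)
E
python3 - <<'E'
from h import *
import pickle
t=pickle.load(open("top0.pkl","rb")); c=pickle.load(open("scene0.pkl","rb"))
H=hsv(t)
# big crops
def crop(s,x0,y0,x1,y1,k): return cv2.resize(s["image"][y0:y1,x0:x1],None,fx=k,fy=k,interpolation=cv2.INTER_CUBIC)
a=crop(t,190,195,350,305,5); cv2.imwrite("pics/cropt.png",a[:,:,::-1])
g=cv2.inRange(H,(45,80,40),(80,255,255)); b=blob(g,200,235,250,280); rc=cv2.minAreaRect(b); print("green",rc)
print("screen top centre at z.068",onz(t,rc[0],.068))
o=cv2.inRange(H,(5,150,60),(20,255,255)); b=blob(o,380,240,425,275); x=b[:,0]; print("cap bbox",x.min(0),x.max(0),cv2.minEnclosingCircle(b))
# stand: grey low sat
gr=cv2.inRange(H,(0,0,40),(180,60,200)); b=blob(gr,200,230,246,280); rc=cv2.minAreaRect(b); print("stand",rc,[onz(t,p,.03).round(4).tolist() for p in cv2.boxPoints(rc)])
b=blob(gr,262,200,326,262); rc=cv2.minAreaRect(b); print("plate",rc,[onz(t,p,.01).round(4).tolist() for p in cv2.boxPoints(rc)])
Hc=hsv(c)
b=blob(cv2.inRange(Hc,(45,80,30),(80,255,255)),270,235,300,275);x=b[:,0];print("sc green",x.min(0),x.max(0),cv2.minAreaRect(b))
b=blob(cv2.inRange(Hc,(3,150,50),(20,255,255)),375,175,405,220);x=b[:,0];print("sc cap",x.min(0),x.max(0))
E
```

```text
green ((220.91378784179688, 254.96551513671875), (3.15682053565979, 11.513111114501953), 21.801406860351562)
screen top centre at z.068 [0.46423045 0.17571988 0.068     ]
cap bbox [390 248] [413 270] ((400.6710510253906, 258.77630615234375), 12.353460311889648)
stand ((223.95205688476562, 255.29452514648438), (20.95036506652832, 33.5908088684082), 20.556045532226562) [[0.4343, 0.2131, 0.03], [0.5096, 0.1868, 0.03], [0.4924, 0.139, 0.03], [0.4175, 0.1656, 0.03]]
plate ((294.6094665527344, 231.3372802734375), (39.53846740722656, 39.53846740722656), 22.61986541748047) [[0.4966, 0.0713, 0.01], [0.5862, 0.0355, 0.01], [0.5495, -0.0543, 0.01], [0.4606, -0.018, 0.01]]
sc green [282 248] [287 266] ((284.5, 257.0), (18.0, 5.0), 90.0)
sc cap [380 184] [399 214]
```

View pics/cropt.png

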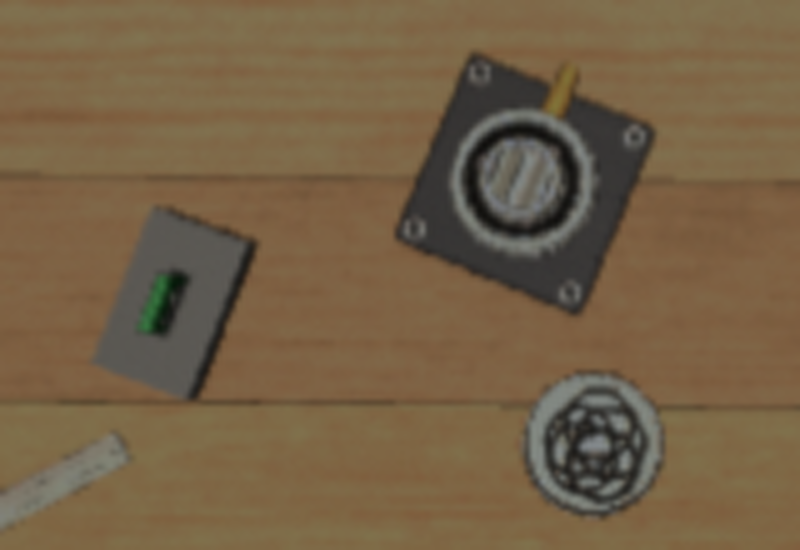

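The crop confirms it: the screen's top edge is at about crop (160,302), the pot's slot runs towards the nipple (518,180 → 568,75), and the tin is at (594,443).

```bash
cat >> h.py <<'E'
def go(wps,base=None):
    """wps: (x,y,z TCP, yaw of tool x deg, tool down) -> cm shift, deg rotvec in the tool frame now"""
    s=r.get_state(); p0,q0=(np.array(s["tool_pos"]),R.from_quat(s["eef_rot"])) if base is None else base
    for x,y,z,a in wps:
        q=R.from_matrix(R.from_euler('z',a,degrees=True).as_matrix()@np.diag([1.,-1,-1]))
        print(np.round(q0.inv().apply(np.array([x,y,z])-p0)*100,2).tolist(),np.round((q0.inv()*q).as_rotvec(degrees=True),2).tolist())
E
python3 - <<'E'
from h import *
import pickle
t=pickle.load(open("top0.pkl","rb")); c=pickle.load(open("scene0.pkl","rb"))
print("proj screen top in scene",proj(c,[.464,.176,.068]),"pot rim c",proj(c,[.523,.0085,.066]))
print("spigot top",onz(t,(293.6,231),.066))
# cap: knob top and skirt circle
for z in(.077,.051,.026,0):print(z,onz(t,(400.7,258.8),z).round(4),onz(t,(401,259),z).round(4))
E
python3 - <<'E'
import sys;sys.path.insert(0,'.')
from h import *
go([(.42,-.25,.26,0),(.464,.176,.22,-20)])
print(np.round(r.snapshot("wrist")["pose"],3).tolist(), r.get_state()["tool_pos"])
E
```

```text
proj screen top in scene [283.84977867 248.61369966] pot rim c [314.78679123 213.31082503]
spigot top [0.52110937 0.00861761 0.066     ]
0.077 [ 0.4589 -0.2369  0.077 ] [ 0.4584 -0.2376  0.077 ]
0.051 [ 0.4586 -0.2419  0.051 ] [ 0.4582 -0.2426  0.051 ]
0.026 [ 0.4584 -0.2467  0.026 ] [ 0.4579 -0.2474  0.026 ]
0 [ 0.4581 -0.2517  0.    ] [ 0.4576 -0.2524  0.    ]
[31.05, -24.69, -2.16] [-0.09, 0.02, 19.82]
[49.63, -63.27, 1.9] [-0.09, 0.04, 39.82]
[[0.338, 0.906, 0.253, 0.276], [-0.941, 0.327, 0.089, -0.566], [-0.002, -0.268, 0.963, 0.384], [0.0, 0.0, 0.0, 1.0]] [ 0.21162172 -0.58759239  0.23812045]
```

carry_out(rows=[[[31, -24.7, -2], [0, 0, 19.8], 0], [[31, -24.7, -2], [0, 0, 19.8], 0], [[31, -24.7, -2], [0, 0, 19.8], 0], [[31, -24.7, -2], [0, 0, 19.8], 0], [[31, -24.7, -2], [0, 0, 19.8], 0], [[31, -24.7, -2], [0, 0, 19.8], 0], [[31, -24.7, -2], [0, 0, 19.8], 0], [[49.6, -63.3, 1.9], [0, 0, 39.8], 0], [[49.6, -63.3, 1.9], [0, 0, 39.8], 0], [[49.6, -63.3, 1.9], [0, 0, 39.8], 0], [[49.6, -63.3, 1.9], [0, 0, 39.8], 0], [[49.6, -63.3, 1.9], [0, 0, 39.8], 0]])

```text
clock: 1.35
tool_pos: [0.4316, -0.0418, 0.2369]
eef_rot: [0.985, -0.174, 0.0, 0.0]
contact_force: [0.6, -0.3, 0.7]
opening: 1.001
finger_force: 0.0
```

Run:
```python
from h import *
print(r.get_state()["tool_pos"])
go([(.464,.176,.22,-20)])
```

```text
[ 0.43159434 -0.04183564  0.23685994]
[-4.4, -21.58, 1.68] [0.0, -0.02, 0.0]
```

carry_out(rows=[[[-4.4, -21.6, 1.7], [0, 0, 0], 0.3], [[-4.4, -21.6, 1.7], [0, 0, 0], 0.3], [[-4.4, -21.6, 1.7], [0, 0, 0], 0.3], [[-4.4, -21.6, 1.7], [0, 0, 0], 0.3], [[-4.4, -21.6, 1.7], [0, 0, 0], 0.3], [[-4.4, -21.6, 1.7], [0, 0, 0], 0.3], [[-4.4, -21.6, 1.7], [0, 0, 0], 0.3]])

```text
clock: 2.05
tool_pos: [0.4637, 0.1736, 0.2197]
eef_rot: [0.985, -0.173, -0.0, 0.001]
contact_force: [0.0, 0.0, -0.3]
opening: 0.697
finger_force: 0.0
```

Run:
```python
from h import *
import pickle
s=r.snapshot("wrist"); save(s,"w1"); pickle.dump(s,open("w1.pkl","wb"))
print(r.get_state()["tool_pos"],s["fx"],s["dist_coeffs"],proj(s,[.464,.176,.068]))
b=blob(cv2.inRange(hsv(s),(45,80,40),(80,255,255)),0,0,640,400);print(cv2.minAreaRect(b),[onz(s,p,.068).round(4).tolist() for p in cv2.boxPoints(cv2.minAreaRect(b))])
```

```text
[0.46377027 0.17253421 0.21985436] 333.2383411509004 [-0.05861469  0.          0.          0.          0.        ] [318.88018299 186.18727427]
((319.5416259765625, 183.50119018554688), (5.942152500152588, 37.124568939208984), 1.5911402702331543) [[0.4508, 0.1837, 0.068], [0.4831, 0.1707, 0.068], [0.4811, 0.1657, 0.068], [0.4487, 0.1785, 0.068]]
```

View pics/w1.png

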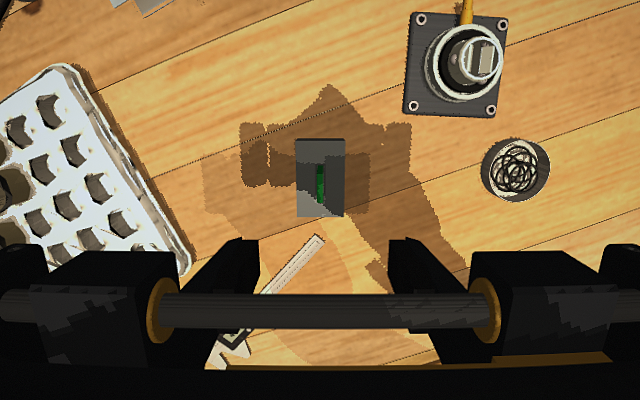

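The wrist view shows the stand at (320,178) with the screen's green top at (320,183), upright in the image. The pot's bolts are at (421,19), (502,26), (491,110) and (413,106), with the spigot top around (482,58).

Run:
```python
from h import *
import pickle
s=pickle.load(open("w1.pkl","rb"))
P=np.array([onz(s,p,.011) for p in[(421,19),(502,26),(491,110),(413,106)]]);print(P.round(4).tolist(),P.mean(0))
for i in range(4):
    d=P[(i+1)%4]-P[i];print(np.linalg.norm(d[:2]),np.degrees(np.arctan2(d[1],d[0])))
E=np.array([onz(s,p,.03) for p in[(296,140),(296,216),(344,140),(344,216)]]);print("stand",E.round(4).tolist(),E.mean(0))
go([(.463,.176,.10,-20.5),(.463,.176,.053,-20.5)])
```

```text
[[0.5757, 0.029, 0.011], [0.5435, -0.0469, 0.011], [0.4672, -0.0167, 0.011], [0.4984, 0.0603, 0.011]] [0.52119487 0.00642844 0.011     ]
0.08241351050577135 -112.96497378062202
0.08208818032731083 158.3894979031088
0.08310896253080795 67.93628827834674
0.08338194158725964 -22.102423585368786
stand [[0.5081, 0.1846, 0.03], [0.4337, 0.2134, 0.03], [0.4917, 0.1395, 0.03], [0.4163, 0.1656, 0.03]] [0.46244686 0.17579105 0.03      ]
[-0.19, -0.32, 11.98] [0.09, 0.01, 0.42]
[-0.19, -0.33, 16.68] [0.09, 0.01, 0.42]
```

carry_out(rows=[[[-0.1, 0, 4], [0, 0, 0.6], 0.3], [[-0.1, 0, 8], [0, 0, 0.6], 0.4], [[-0.1, 0, 12], [0, 0, 0.6], 0.5], [[-0.1, 0, 12], [0, 0, 0.6], 0.5], [[-0.1, 0, 12], [0, 0, 0.6], 0.5], [[-0.1, 0, 12], [0, 0, 0.6], 0.5]])

```text
clock: 2.7
tool_pos: [0.4644, 0.174, 0.1019]
eef_rot: [0.984, -0.179, 0.001, -0.001]
contact_force: [-0.1, 0.1, 0.7]
opening: 0.5
finger_force: 0.0
```

Run:
```python
from h import *
s=r.snapshot("wrist"); save(s,"w2")
print(r.get_state()["tool_pos"],proj(s,[.463,.176,.068]))
b=blob(cv2.inRange(hsv(s),(45,80,30),(80,255,255)),0,0,640,400);rc=cv2.minAreaRect(b);print(rc,[onz(s,p,.068).round(4).tolist() for p in cv2.boxPoints(rc)],r.get_state()["eef_rot"])
go([(.463,.176,.10,-20.5),(.463,.176,.053,-20.5)])
```

```text
[0.46453652 0.17441976 0.1020826 ] [318.67005899 235.12153718]
((319.0, 226.5), (63.0, 10.0), 90.0) [[0.4863, 0.1699, 0.068], [0.4843, 0.1647, 0.068], [0.4484, 0.1782, 0.068], [0.4505, 0.1837, 0.068]] [ 9.83809898e-01 -1.79204806e-01  1.69266925e-03 -9.25368115e-04]
[-0.2, -0.09, 0.21] [-0.14, -0.17, -0.15]
[-0.21, -0.08, 4.91] [-0.14, -0.17, -0.15]
```

carry_out(rows=[[[-0.2, -0.1, 2], [0, 0, 0], 0.5], [[-0.2, -0.1, 4], [0, 0, 0], 0.5], [[-0.2, -0.1, 4.9], [0, 0, 0], 0.5], [[-0.2, -0.1, 4.9], [0, 0, 0], 0.5], [[-0.2, -0.1, 4.9], [0, 0, 0], 0.8], [[-0.2, -0.1, 4.9], [0, 0, 0], 1], [[-0.2, -0.1, 4.9], [0, 0, 0], 1], [[-0.2, -0.1, 4.9], [0, 0, 0], 1], [[-0.2, -0.1, 4.9], [0, 0, 0], 1], [[-0.2, -0.1, 4.9], [0, 0, 0], 1], [[-0.2, -0.1, 4.9], [0, 0, 0], 1], [[-0.2, -0.1, 4.9], [0, 0, 0], 1]], newtons=25)

```text
clock: 3.95
tool_pos: [0.4618, 0.1765, 0.0512]
eef_rot: [0.984, -0.179, 0.0, -0.0]
contact_force: [0.8, 0.2, 3.4]
opening: 0.066
finger_force: 25.0
```

Run:
```python
from h import *
go([(.462,.1765,.14,-20.5),(.4715,.155,.16,-21),(.5215,.0072,.16,-22.1)])
```

```text
[0.02, -0.01, -8.88] [-0.04, -0.03, -0.07]
[1.66, 1.66, -10.88] [-0.04, -0.03, 0.43]
[11.54, 13.74, -10.89] [-0.04, -0.02, 1.53]
```

carry_out(rows=[[[0, 0, -2], [0, 0, 0], 1], [[0, 0, -5], [0, 0, 0], 1], [[0, 0, -9], [0, 0, 0], 1], [[1.6, 1.6, -10.9], [0, 0, 0.5], 1], [[4.5, 5, -10.9], [0, 0, 1], 1], [[7, 8, -10.9], [0, 0, 1.5], 1], [[9, 11, -10.9], [0, 0, 1.5], 1], [[10.5, 12.7, -10.9], [0, 0, 1.5], 1], [[11.5, 13.7, -10.9], [0, 0, 1.5], 1], [[11.5, 13.7, -10.9], [0, 0, 1.5], 1], [[11.5, 13.7, -10.9], [0, 0, 1.5], 1], [[11.5, 13.7, -10.9], [0, 0, 1.5], 1]])

```text
clock: 5.15
tool_pos: [0.5205, 0.0095, 0.1598]
eef_rot: [0.982, -0.19, -0.001, -0.0]
contact_force: [0.3, 0.5, 0.1]
opening: 0.068
finger_force: 25.0
```

Run:
```python
from h import *
import pickle
s=r.snapshot("wrist"); save(s,"w3"); pickle.dump(s,open("w3.pkl","wb"))
print(r.get_state()["tool_pos"],proj(s,[.522,.0075,.066]))
```

```text
[0.5205673  0.00940055 0.15983134] [323.26779105 200.25241717]
```

View pics/w3.png

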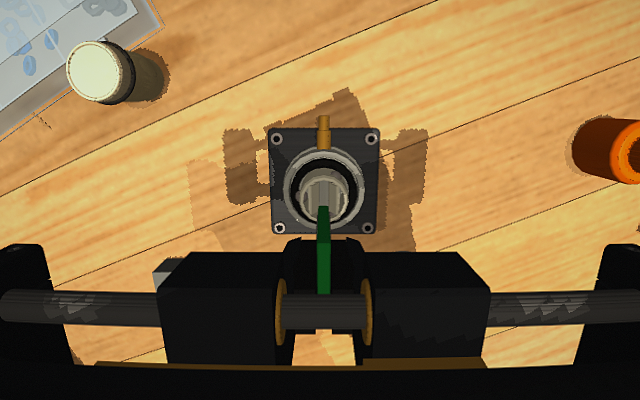

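The screen is held centred in the fingers, its lower end at (323,207). The pot's bolts are at (277,139), (371,139), (368,228) and (279,227), with the nipple at (323,130).

Run:
```python
from h import *
import pickle
s=pickle.load(open("w3.pkl","rb"))
g=cv2.cvtColor(s["image"],cv2.COLOR_RGB2GRAY)
pts=[]
for u,v in[(277,139),(371,139),(368,228),(279,227)]:
    w=g[v-6:v+7,u-6:u+7].astype(float); m=(w>90)*w; yy,xx=np.mgrid[v-6:v+7,u-6:u+7]; pts.append((np.sum(xx*m)/m.sum(),np.sum(yy*m)/m.sum()))
P=np.array([onz(s,p,.011) for p in pts]);c=P.mean(0);print(np.round(pts,1).tolist(),P.round(4).tolist(),"centre",c.round(4))
for i in range(4):
    d=P[(i+1)%4]-P[i];print(round(np.linalg.norm(d[:2]),4),round(np.degrees(np.arctan2(d[1],d[0])),2))
b=blob(cv2.inRange(hsv(s),(45,80,25),(80,255,255)),300,195,345,300)[:,0]
for v in(209,215,225,240):print(v,b[b[:,1]==v][:,0])
st=r.get_state();q=R.from_quat(st["eef_rot"]);tp=np.array(st["tool_pos"])
print("pot in tool mm",q.inv().apply(c-tp)*1000, "screen low edge (z=.119) in tool",q.inv().apply(onz(s,(323,208),.1195)-tp)*1000)
print("yaw tool",np.degrees(np.arctan2(q.as_matrix()[1,0],q.as_matrix()[0,0])))
```

```text
[[276.2, 138.1], [371.4, 138.0], [367.7, 228.7], [279.3, 227.5]] [[0.5756, 0.0303, 0.011], [0.5445, -0.047, 0.011], [0.4663, -0.0152, 0.011], [0.4986, 0.0616, 0.011]] centre [0.5213 0.0074 0.011 ]
0.0834 -111.9
0.0845 157.89
0.0833 67.18
0.0831 -22.07
209 [318 328]
215 [318 328]
225 [318 329]
240 [317 330]
pot in tool mm [  1.53575142   1.65481764 148.82900934] screen low edge (z=.119) in tool [12.27098392  1.11220687 40.31806898]
yaw tool -21.922712936965084
```

carry_out(rows=[[[0.1, 0.05, 2], [0, 0, 0.1], 1], [[0.1, 0.05, 4], [0, 0, 0.1], 1], [[0.1, 0.05, 4.4], [0, 0, 0.1], 1], [[0.1, 0.05, 4.4], [0, 0, 0.1], 1], [[0.1, 0.05, 4.4], [0, 0, 0.1], 1], [[0.1, 0.05, 4.4], [0, 0, 0.1], 1]])

```text
clock: 5.8
tool_pos: [0.5224, 0.0068, 0.1168]
eef_rot: [0.981, -0.192, 0.001, -0.0]
contact_force: [-1.3, 0.6, -1.6]
opening: 0.066
finger_force: 25.0
```

```bash
cat > pot.py <<'E'
from h import *
s=r.snapshot("wrist")
import sys; save(s,sys.argv[1])
st=r.get_state();q=R.from_quat(st["eef_rot"]);tp=np.array(st["tool_pos"]);print(tp.round(4),np.round(st["contact_force"],1),"yaw",np.degrees(np.arctan2(q.as_matrix()[1,0],q.as_matrix()[0,0])))
g=cv2.cvtColor(s["image"],cv2.COLOR_RGB2GRAY); pts=[]
a=np.radians(-22.07);ex=np.array([np.cos(a),np.sin(a),0]);ey=np.array([-ex[1],ex[0],0])
for i,j in((1,1),(1,-1),(-1,-1),(-1,1)):
    u,v=proj(s,np.array([.5213,.0074,.011])+.0416*(i*ex+j*ey)).round().astype(int)
    w=g[v-8:v+9,u-8:u+9].astype(float); m=(w>90)*w; yy,xx=np.mgrid[v-8:v+9,u-8:u+9]; pts.append((np.sum(xx*m)/m.sum(),np.sum(yy*m)/m.sum()))
P=np.array([onz(s,p,.011) for p in pts]);c=P.mean(0);print(np.round(pts,1).tolist(),"centre",c.round(4),[round(np.linalg.norm((P[k]-P[k-1])[:2]),4) for k in range(4)])
print("pot in tool mm",q.inv().apply(c-tp)*1000)
b=blob(cv2.inRange(hsv(s),(45,80,25),(80,255,255)),250,100,400,300)[:,0]
v0=b[:,1].min();print("green top row",v0,[(v,b[b[:,1]==v][:,0].tolist()) for v in range(v0,v0+20,5)])
u=np.mean(b[(b[:,1]>v0+4)&(b[:,1]<v0+12)][:,0]); print("screen low end in tool mm",q.inv().apply(onz(s,(u,v0+1),tp[2]-.0405)-tp)*1000)
E
python3 pot.py w4
```

```text
[0.5224 0.0068 0.1168] [ 0.6 -0.2  0.2] yaw -22.179083339072502
[[266.0, 147.5], [375.8, 147.1], [370.4, 247.4], [270.6, 247.2]] centre [0.5225 0.0076 0.011 ] [np.float64(0.0812), np.float64(0.0828), np.float64(0.0817), np.float64(0.0817)]
pot in tool mm [ -0.35158793  -0.71311664 105.75551894]
green top row 206 [(206, [319, 327, 326, 325, 324, 323, 322, 321, 320]), (211, [318, 328]), (216, [318, 328]), (221, [318, 329])]
screen low end in tool mm [12.90491674  1.15571629 40.51734145]
```

View pics/w4.png

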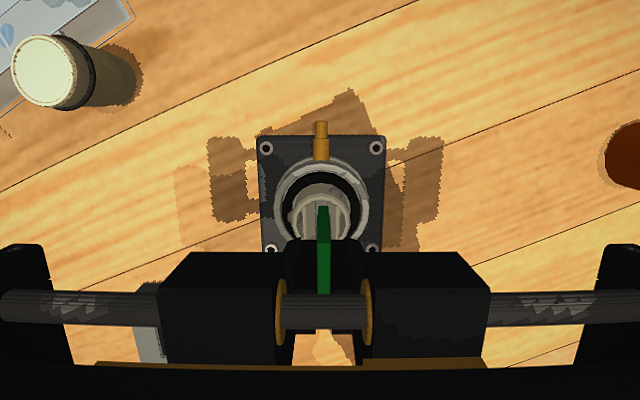

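Spigot centre sits near column 320.7 and the screen at 323, so the screen is about 2 mm too far along tool +y and 1 mm along +x.

carry_out(rows=[[[-0.1, -0.2, 0], [0, 0, 0], 1], [[-0.1, -0.2, 0], [0, 0, 0], 1], [[-0.1, -0.2, 0.5], [0, 0, 0], 1], [[-0.1, -0.2, 0.8], [0, 0, 0], 1], [[-0.1, -0.2, 1.1], [0, 0, 0], 1], [[-0.1, -0.2, 1.4], [0, 0, 0], 1], [[-0.1, -0.2, 1.4], [0, 0, 0], 1], [[-0.1, -0.2, 1.4], [0, 0, 0], 1]])

```text
clock: 6.65
tool_pos: [0.5216, 0.0089, 0.1018]
eef_rot: [0.981, -0.192, -0.0, 0.0]
contact_force: [-0.6, -0.3, 0.2]
opening: 0.069
finger_force: 25.0
```

```bash
python3 pot.py w5; python3 -c "
from h import *
st=r.get_state();print(st['contact_force'],st['moment'])"
```

```text
[0.5217 0.0088 0.1019] [ 1.2  0.1 -0.2] yaw -22.191986448804983
[[264.3, 147.7], [381.9, 146.5], [376.0, 250.4], [269.3, 250.6]] centre [0.5235 0.0069 0.011 ] [np.float64(0.0791), np.float64(0.0835), np.float64(0.0798), np.float64(0.0825)]
pot in tool mm [ 2.3618901   1.14830723 90.94915072]
green top row 206 [(206, [319, 327, 326, 325, 324, 323, 322, 321, 320]), (211, [318, 328]), (216, [318, 328]), (221, [318, 329])]
screen low end in tool mm [12.85211193  1.26586324 40.50100375]
[ 1.17756139  0.0788628  -0.22340409] [0.10059839 0.0285787  0.10940671]
```

carry_out(rows=[[[0, 0, 0.3], [0, 0, 0], 1], [[0, 0, 0.6], [0, 0, 0], 1], [[0, 0, 0.9], [0, 0, 0], 1], [[0, 0, 1.2], [0, 0, 0], 1], [[0, 0, 1.2], [0, 0, 0], 1], [[0, 0, 1.2], [0, 0, 0], 1]])

```text
clock: 7.3
tool_pos: [0.5216, 0.0088, 0.0898]
eef_rot: [0.981, -0.192, -0.0, 0.0]
contact_force: [-0.2, 0.0, -0.1]
opening: 0.068
finger_force: 25.0
```

carry_out(rows=[[[0, 0, 0.3], [0, 0, 0], 1], [[0, 0, 0.6], [0, 0, 0], 1], [[0, 0, 0.9], [0, 0, 0], 1], [[0, 0, 1.2], [0, 0, 0], 1], [[0, 0, 1.5], [0, 0, 0], 1], [[0, 0, 1.8], [0, 0, 0], 1], [[0, 0, 1.8], [0, 0, 0], 1], [[0, 0, 1.8], [0, 0, 0], 1]])

```text
clock: 8.1
tool_pos: [0.5216, 0.0089, 0.0719]
eef_rot: [0.981, -0.192, -0.0, 0.0]
contact_force: [-0.1, 0.3, -0.3]
opening: 0.066
finger_force: 25.0
```

carry_out(rows=[[[0, 0, 0.15], [0, 0, 0], 1], [[0, 0, 0.3], [0, 0, 0], 1], [[0, 0, 0.4], [0, 0, 0], 1], [[0, 0, 0.45], [0, 0, 0], 1], [[0, 0, 0.45], [0, 0, 0], 1], [[0, 0, 0.45], [0, 0, 0], 1]])

```text
clock: 8.7
tool_pos: [0.5217, 0.0089, 0.0675]
eef_rot: [0.981, -0.192, 0.0, 0.0]
contact_force: [0.2, -0.2, 0.2]
opening: 0.067
finger_force: 25.0
```

carry_out(rows=[[[0, 0, 0], [0, 0, 0], 0.85], [[0, 0, 0], [0, 0, 0], 0.7], [[0, 0, 0], [0, 0, 0], 0.7], [[0, 0, -1.5], [0, 0, 0], 0.7], [[0, 0, -3.5], [0, 0, 0], 0.7], [[0, 0, -3.5], [0, 0, 0], 1], [[0, 0, -3.5], [0, 0, 0], 1], [[0, 0, -3.5], [0, 0, 0], 1], [[0, 0, -3.5], [0, 0, 0], 1], [[0, 0, -2.5], [0, 0, 0], 1], [[0, 0, -2], [0, 0, 0], 1], [[0, 0, -2], [0, 0, 0], 1]])

```text
clock: 9.9
tool_pos: [0.5208, 0.0089, 0.0862]
eef_rot: [0.981, -0.192, -0.001, 0.0]
contact_force: [0.4, -0.2, 0.2]
opening: 0.008
finger_force: 0.0
```

carry_out(rows=[[[0, 0, 0.1], [0, 0, 0], 1], [[0, 0, 0.2], [0, 0, 0], 1], [[0, 0, 0.3], [0, 0, 0], 1], [[0, 0, 0.4], [0, 0, 0], 1], [[0, 0, 0.4], [0, 0, 0], 1]])

```text
clock: 10.4
tool_pos: [0.5223, 0.009, 0.0844]
eef_rot: [0.981, -0.192, 0.001, -0.0]
contact_force: [-0.4, 0.5, 8.0]
opening: 0.003
finger_force: 3.6
```

The screen is home: contact at 84.4 mm with 8 N. Next, the cap.

Run:
```python
from h import *
go([(.5217,.0089,.2,-22.1),(.4585,-.247,.21,-22.1)])
```

```text
[-0.03, 0.03, -11.56] [-0.05, -0.09, -0.08]
[3.78, 26.11, -12.58] [-0.05, -0.09, -0.08]
```

carry_out(rows=[[[0, 0, -3], [0, 0, 0], 1], [[0, 0, -7], [0, 0, 0], 0.6], [[0, 0, -11.5], [0, 0, 0], 0.4], [[3.8, 26.1, -12.6], [0, 0, 0], 0.3], [[3.8, 26.1, -12.6], [0, 0, 0], 0.3], [[3.8, 26.1, -12.6], [0, 0, 0], 0.3], [[3.8, 26.1, -12.6], [0, 0, 0], 0.3], [[3.8, 26.1, -12.6], [0, 0, 0], 0.3], [[3.8, 26.1, -12.6], [0, 0, 0], 0.3], [[3.8, 26.1, -12.6], [0, 0, 0], 0.3], [[3.8, 26.1, -12.6], [0, 0, 0], 0.3], [[3.8, 26.1, -12.6], [0, 0, 0], 0.3]])

```text
clock: 11.6
tool_pos: [0.4592, -0.2444, 0.2093]
eef_rot: [0.982, -0.19, -0.0, -0.001]
contact_force: [-0.3, 0.9, -0.3]
opening: 0.701
finger_force: 0.0
```

Run:
```python
from h import *
import pickle
s=r.snapshot("wrist"); save(s,"w6"); pickle.dump(s,open("w6.pkl","wb"))
st=r.get_state();print(st["tool_pos"],st["opening"],proj(s,[.4585,-.247,.077]),proj(s,[.4585,-.247,.051]))
b=blob(cv2.inRange(hsv(s),(3,150,30),(20,255,255)),0,0,640,240)[:,0];print(b.min(0),b.max(0))
```

```text
[ 0.45920606 -0.2445426   0.20937345] 0.6967511834232339 [324.98664444 190.38804706] [324.88121822 183.75185812]
[136   0] [639 239]
```

View pics/w6.png

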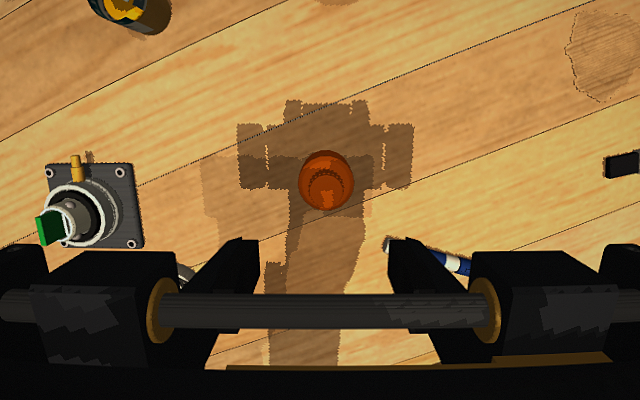

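The cap shows as an orange disc, columns 299–355, centred near (327,180), with the knob around (325,187). The screen stands home in the spigot at (50,228).

Run:
```python
from h import *
import pickle
s=pickle.load(open("w6.pkl","rb"))
h=hsv(s); print(h[180,310],h[180,325],h[187,325],h[140,325],h[155,325],h[205,340])
m=cv2.inRange(h,(0,210,60),(18,255,255)); b=blob(m,285,130,370,225);x=b[:,0];print(x.min(0),x.max(0),cv2.minEnclosingCircle(b),cv2.contourArea(b))
st=r.get_state();q=R.from_quat(st["eef_rot"]);tp=np.array(st["tool_pos"])
(u,v),rad=cv2.minEnclosingCircle(b)
# skirt far edge (top row) and sides at z=.051 ; 
o=onz(s,(u,x[:,1].min()),0.051);l=onz(s,(x[:,0].min(),v),.051);rr=onz(s,(x[:,0].max(),v),.051)
for n,p in(("far",o),("left",l),("right",rr),("c",onz(s,(u,v),.051)),("bottomrow",onz(s,(u,x[:,1].max()),.051))):print(n,p.round(4),(q.inv().apply(p-tp)*1000).round(1))
go([(.4585,-.247,.1,-22.1)])
```

```text
[ 11 246  90] [ 11 247 132] [ 11 247 132] [ 15 155 132] [ 10 235  75] [ 11 255 102]
[298 150] [353 209] ((325.5071716308594, 179.69398498535156), 30.034221649169922) 2531.5
far [ 0.4875 -0.2593  0.051 ] [ 31.8   3.3 158.4]
left [ 0.4715 -0.2252  0.051 ] [  4.2 -22.3 158.4]
right [ 0.4523 -0.2728  0.051 ] [  4.2  29.  158.3]
c [ 0.4619 -0.249   0.051 ] [  4.2   3.3 158.4]
bottomrow [ 0.4354 -0.2383  0.051 ] [-24.4   3.4 158.4]
[0.03, 0.27, 10.94] [-0.07, 0.02, 0.15]
```

carry_out(rows=[[[0.2, 0, 4], [0, 0, 0], 0.35], [[0.2, 0, 8], [0, 0, 0], 0.4], [[0.2, 0, 10.5], [0, 0, 0], 0.4], [[0.2, 0, 10.5], [0, 0, 0], 0.4], [[0.2, 0, 10.5], [0, 0, 0], 0.4], [[0.2, 0, 10.5], [0, 0, 0], 0.4]])

```text
clock: 12.25
tool_pos: [0.4614, -0.2477, 0.1059]
eef_rot: [0.981, -0.192, 0.001, 0.0]
contact_force: [0.3, 0.5, -1.0]
opening: 0.598
finger_force: 0.0
```

```bash
cat > capm.py <<'E'
from h import *
import sys
s=r.snapshot("wrist"); save(s,sys.argv[1])
st=r.get_state();q=R.from_quat(st["eef_rot"]);tp=np.array(st["tool_pos"])
zk=float(sys.argv[2]) # cap origin height
m=cv2.inRange(hsv(s),(0,210,50),(18,255,255)); b=blob(m,200,60,450,330);x=b[:,0]
print(tp.round(4),st["opening"],x.min(0),x.max(0))
xs=[]
for v in range(x[:,1].min(),x[:,1].max(),12):
    w=x[x[:,1]==v][:,0]; print(v,w.min(),w.max(),end="; ")
u=(x[:,0].min()+x[:,0].max())/2; vw=x[x[:,0]==x[:,0].max()][:,1].mean()
for n,p in(("left",onz(s,(x[:,0].min(),vw),zk+.051)),("right",onz(s,(x[:,0].max(),vw),zk+.051)),("far, z0",onz(s,(u,x[:,1].min()),zk)),("far,z51",onz(s,(u,x[:,1].min()),zk+.051))):print(n,(q.inv().apply(p-tp)*1000).round(1))
E
python3 capm.py w7 0
```

```text
[ 0.4613 -0.248   0.106 ] 0.599309194282715 [282 171] [363 264]
171 319 329; 183 296 349; 195 290 355; 207 285 360; 219 283 363; 231 284 361; 243 290 356; 255 303 342; left [ -1.5 -25.2  55. ]
right [-1.5 26.5 55. ]
far, z0 [ 22.1   0.6 106.1]
far,z51 [31.5  0.7 55.1]
```

View pics/w7.png

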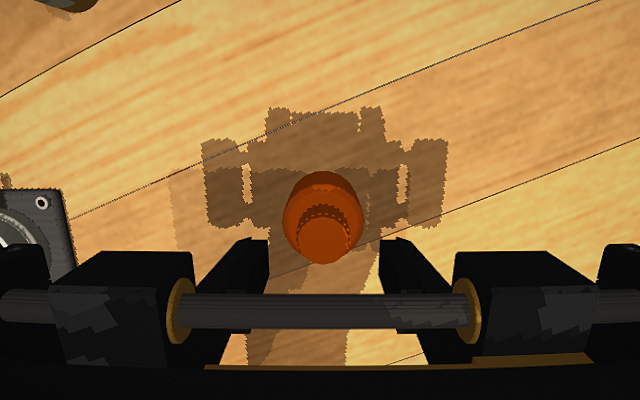

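The knob's top face shows at about (323,240), its near edge at row 264. The fingers' inner edges are at columns 268 and 380, so the cap is laterally centred.

Run:
```python
from h import *
s=r.snapshot("wrist");st=r.get_state();q=R.from_quat(st["eef_rot"]);tp=np.array(st["tool_pos"])
im=s["image"];print([(v,im[v,323].tolist()) for v in range(196,270,4)])
V=hsv(s)[:,:,2]; m=((V>125)&(cv2.inRange(hsv(s),(0,210,50),(18,255,255))>0)).astype(np.uint8); b=blob(m,280,205,370,275);x=b[:,0];print(x.min(0),x.max(0),cv2.minAreaRect(b))
for u,v in((323,264),(323,240),(323,x[:,1].min())):print((q.inv().apply(onz(s,(u,v),.077)-tp)*1000).round(1))
```

```text
[(196, [140, 54, 1]), (200, [142, 55, 3]), (204, [133, 52, 6]), (208, [91, 35, 6]), (212, [91, 35, 4]), (216, [100, 38, 3]), (220, [142, 54, 3]), (224, [142, 55, 4]), (228, [141, 55, 3]), (232, [142, 56, 5]), (236, [142, 55, 5]), (240, [140, 55, 2]), (244, [141, 55, 3]), (248, [141, 54, 3]), (252, [141, 55, 4]), (256, [141, 55, 4]), (260, [141, 56, 6]), (264, [144, 75, 28]), (268, [164, 114, 62])]
[284 205] [359 264] ((321.5, 234.5), (59.0, 75.0), 90.0)
[-17.9   1.1  28.9]
[-3.   1.1 29. ]
[17.6  1.1 29. ]
```

carry_out(rows=[[[-0.25, 0, 1], [0, 0, 0], 0.4], [[-0.25, 0, 3], [0, 0, 0], 0.4], [[-0.25, 0, 4.5], [0, 0, 0], 0.4], [[-0.25, 0, 5.1], [0, 0, 0], 0.4], [[-0.25, 0, 5.1], [0, 0, 0], 0.6], [[-0.25, 0, 5.1], [0, 0, 0], 0.8], [[-0.25, 0, 5.1], [0, 0, 0], 1], [[-0.25, 0, 5.1], [0, 0, 0], 1], [[-0.25, 0, 5.1], [0, 0, 0], 1], [[-0.25, 0, 5.1], [0, 0, 0], 1], [[-0.25, 0, 5.1], [0, 0, 0], 1], [[-0.25, 0, 5.1], [0, 0, 0], 1]], newtons=50)

```text
clock: 13.55
tool_pos: [0.4583, -0.2471, 0.054]
eef_rot: [0.981, -0.192, 0.001, 0.0]
contact_force: [-0.3, 0.3, 5.7]
opening: 0.327
finger_force: 50.0
```

Run:
```python
from h import *
go([(.458,-.247,.175,-22.1),(.5219,.0085,.175,-22.1)])
```

```text
[-0.02, 0.0, -12.1] [0.0, -0.07, -0.08]
[-3.75, -26.07, -12.11] [0.0, -0.07, -0.08]
```

carry_out(rows=[[[0, 0, -2], [0, 0, 0], 1], [[0, 0, -5], [0, 0, 0], 1], [[0, 0, -9], [0, 0, 0], 1], [[0, 0, -12], [0, 0, 0], 1], [[-1, -5, -12.1], [0, 0, 0], 1], [[-1.5, -9, -12.1], [0, 0, 0], 1], [[-2, -13, -12.1], [0, 0, 0], 1], [[-2.5, -17, -12.1], [0, 0, 0], 1], [[-3, -21, -12.1], [0, 0, 0], 1], [[-3.5, -24, -12.1], [0, 0, 0], 1], [[-3.75, -26.1, -12.1], [0, 0, 0], 1], [[-3.75, -26.1, -12.1], [0, 0, 0], 1]])

```text
clock: 14.75
tool_pos: [0.5222, 0.0132, 0.1741]
eef_rot: [0.982, -0.189, -0.0, -0.001]
contact_force: [0.4, -0.1, -0.8]
opening: 0.331
finger_force: 50.0
```

carry_out(rows=[[[0, 0, 0], [0, 0, 0], 1], [[0, 0, 0], [0, 0, 0], 1], [[0, 0, 0], [0, 0, 0], 1]])

```text
clock: 15.05
tool_pos: [0.5212, 0.007, 0.1744]
eef_rot: [0.981, -0.194, -0.0, 0.001]
contact_force: [-0.2, -0.1, -0.9]
opening: 0.331
finger_force: 50.0
```

```bash
python3 capm.py w8 0.121
python3 - <<'E'
from h import *
c=r.snapshot("scene"); save(c,"s8"); cv2.imwrite("pics/both.png",np.hstack([cv2.resize(c["image"][150:270,250:390],None,fx=2.857,fy=2.857,interpolation=cv2.INTER_CUBIC)[:343],r.snapshot("wrist")["image"][50:393,120:520]])[:,:,::-1])
E
```

```text
[0.5214 0.0073 0.1745] 0.32443153063974745 [272 181] [373 293]
181 318 329; 193 292 352; 205 284 361; 217 279 366; 229 274 371; 241 293 354; 253 292 355; 265 289 358; 277 289 358; 289 290 357; left [ 10.6 -22.8   2.5]
right [10.5 25.4  2.5]
far, z0 [25.6  1.2 53.5]
far,z51 [36.6  1.3  2.5]
```

View pics/both.png

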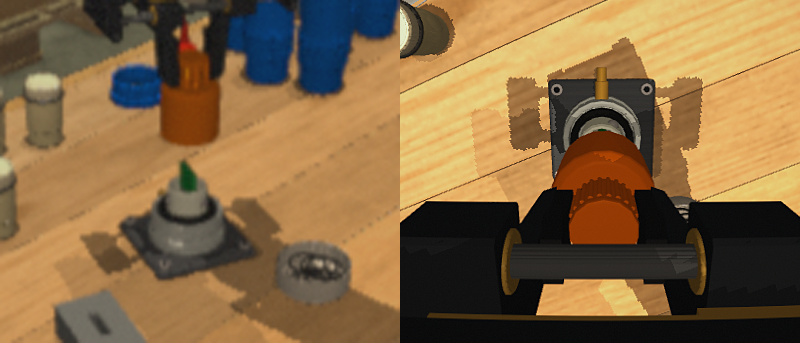

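Left: the cap hangs upright over the pot with the green screen standing in the spigot. Right: the wrist view shows the cap with the far bolts at about (277,139) and (365,140).

```bash
cat > rel.py <<'E'
from h import *
import sys
zo=float(sys.argv[1])  # cap origin = tcp z - zo
s=r.snapshot("wrist");st=r.get_state();q=R.from_quat(st["eef_rot"]);tp=np.array(st["tool_pos"])
g=cv2.cvtColor(s["image"],cv2.COLOR_RGB2GRAY);a=np.radians(-22.07);ex=np.array([np.cos(a),np.sin(a),0]);ey=np.array([-ex[1],ex[0],0]);pts=[]
for j in(1,-1):
    u,v=proj(s,np.array([.5219,.0085,.011])+.0416*(ex+j*ey)).round().astype(int)
    w=g[v-8:v+9,u-8:u+9].astype(float); m=(w>90)*w; yy,xx=np.mgrid[v-8:v+9,u-8:u+9]; pts.append((np.sum(xx*m)/m.sum(),np.sum(yy*m)/m.sum()))
P=np.array([onz(s,p,.011) for p in pts]);print(np.round(pts,1).tolist(),np.linalg.norm(P[0]-P[1]),tp.round(4),np.round(st["contact_force"],1),"opening",round(st["opening"],3))
print("pot in tool",((q.inv().apply(P.mean(0)-tp))*1000-[41.6,0,0]).round(2))
m=cv2.inRange(hsv(s),(0,210,50),(18,255,255)); x=blob(m,200,60,450,330)[:,0]
u=(x[:,0].min()+x[:,0].max())/2
z0=tp[2]-zo
print("cap bottom c in tool",(q.inv().apply(onz(s,(u,x[:,1].min()-.5),z0)-tp)*1000-[27,0,0]).round(2))
E
python3 rel.py .0535
```

```text
[[273.7, 139.0], [366.8, 138.5]] 0.08572514144734077 [0.5216 0.0082 0.1745] [-0.4  0.2 -0.4] opening 0.331
pot in tool [ 1.300e-01 -9.800e-01  1.635e+02]
cap bottom c in tool [-0.99  1.23 53.5 ]
```

```bash
for i in 1 2 3; do python3 rel.py .0535; done
```

```text
[[275.0, 139.0], [367.1, 138.4]] 0.08478501523292818 [0.5216 0.0084 0.1745] [ 1.  -0.3 -0.5] opening 0.326
pot in tool [ 1.5000e-01 -3.8000e-01  1.6351e+02]
cap bottom c in tool [-0.99  1.17 53.5 ]
[[275.2, 138.9], [367.3, 138.5]] 0.08480302018715552 [0.5216 0.0085 0.1745] [ 0.5 -0.3 -1. ] opening 0.327
pot in tool [ 1.5000e-01 -2.6000e-01  1.6349e+02]
cap bottom c in tool [-0.99  1.1  53.5 ]
[[275.0, 139.0], [367.5, 138.3]] 0.0852050493759875 [0.5216 0.0087 0.1745] [ 0.   0.2 -1.3] opening 0.33
pot in tool [  0.22  -0.27 163.46]
cap bottom c in tool [-0.98  1.06 53.5 ]
```

carry_out(rows=[[[0.1, -0.05, 1], [0, 0, 0], 1], [[0.1, -0.05, 2.5], [0, 0, 0], 1], [[0.1, -0.05, 3.5], [0, 0, 0], 1], [[0.1, -0.05, 3.5], [0, 0, 0], 1], [[0.1, -0.05, 3.5], [0, 0, 0], 1], [[0.1, -0.05, 3.5], [0, 0, 0], 1], [[0.1, -0.05, 3.5], [0, 0, 0], 1]])

```text
clock: 16.1
tool_pos: [0.5232, 0.009, 0.1399]
eef_rot: [0.981, -0.192, 0.001, -0.0]
contact_force: [0.2, -0.0, -0.6]
opening: 0.327
finger_force: 50.0
```

```bash
for i in 1 2; do python3 rel.py .0535; done
python3 - <<'E'
from h import *
s=r.snapshot("wrist"); save(s,"w9"); cv2.imwrite("pics/w9c.png",cv2.resize(s["image"][110:310,200:450],None,fx=3,fy=3,interpolation=cv2.INTER_CUBIC)[:,:,::-1])
E
```

```text
[[273.1, 144.3], [374.4, 143.8]] 0.08322331276559407 [0.5231 0.009  0.1399] [ 0.2  0.8 -1. ] opening 0.323
pot in tool [ -1.16   1.82 128.95]
cap bottom c in tool [-0.98  0.91 53.52]
[[273.2, 144.2], [374.4, 143.7]] 0.0831193067175591 [0.523  0.0089 0.1399] [ 0.2 -0.1 -0.4] opening 0.329
pot in tool [ -1.05   1.78 128.89]
cap bottom c in tool [-1.01  0.88 53.52]
```

View pics/w9c.png

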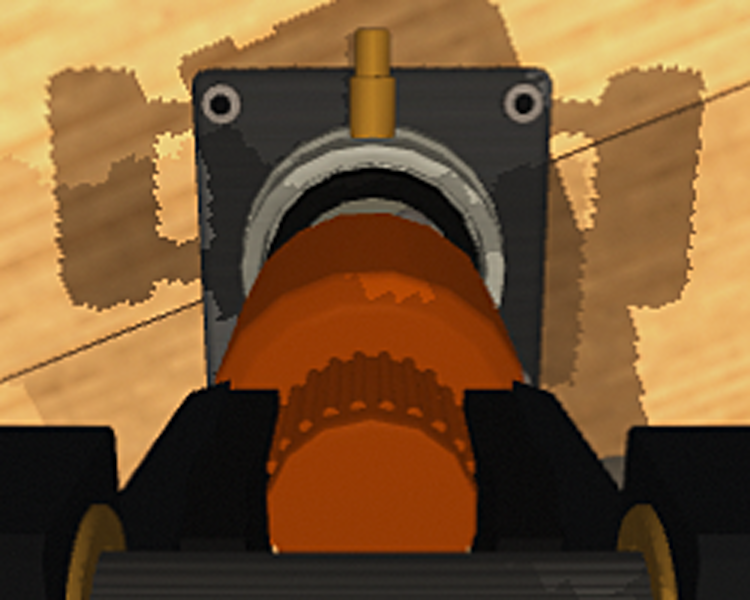

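The bolts (mid crop column 372) and nipple (373) sit about 0.6 mm right of the cap's centre line (370.5), so I'll nudge +y slightly and lower over the rim.

carry_out(rows=[[[0, 0.07, 0.8], [0, 0, 0], 1], [[0, 0.07, 1.4], [0, 0, 0], 1], [[0, 0.07, 1.8], [0, 0, 0], 1], [[0, 0.07, 2.1], [0, 0, 0], 1], [[0, 0.07, 2.4], [0, 0, 0], 1], [[0, 0.07, 2.7], [0, 0, 0], 1], [[0, 0.07, 2.7], [0, 0, 0], 1], [[0, 0.07, 2.7], [0, 0, 0], 1]])

```text
clock: 17.05
tool_pos: [0.5225, 0.0083, 0.1125]
eef_rot: [0.981, -0.192, 0.0, 0.0]
contact_force: [0.4, -0.5, -0.7]
opening: 0.326
finger_force: 50.0
```

carry_out(rows=[[[0, 0, 0.3], [0, 0, 0], 1], [[0, 0, 0.5], [0, 0, 0], 1], [[0, 0, 0.7], [0, 0, 0], 1], [[0, 0, 0.9], [0, 0, 0], 1], [[0, 0, 1.1], [0, 0, 0], 1], [[0, 0, 1.1], [0, 0, 0], 1]], newtons=60)

```text
clock: 17.65
tool_pos: [0.5227, 0.0085, 0.101]
eef_rot: [0.981, -0.192, 0.0, -0.0]
contact_force: [2.5, 0.2, -6.7]
opening: 0.325
finger_force: 60.0
```

carry_out(rows=[[[0, 0, 0.2], [0, 0, 0], 1], [[0, 0, 0.4], [0, 0, 0], 1], [[0, 0, 0.5], [0, 0, 0], 1], [[0, 0, 0.6], [0, 0, 0], 1], [[0, 0, 0.7], [0, 0, 0], 1], [[0, 0, 0.8], [0, 0, 0], 1], [[0, 0, 0.8], [0, 0, 0], 1]])

```text
clock: 18.35
tool_pos: [0.523, 0.0083, 0.0948]
eef_rot: [0.981, -0.192, 0.001, -0.0]
contact_force: [-0.5, 0.7, 14.0]
opening: 0.326
finger_force: 60.0
```

carry_out(rows=[[[0, 0, 0.1], [0, 0, 0], 1], [[0, 0, 0.2], [0, 0, 0], 1], [[0, 0, 0.3], [0, 0, 0], 1], [[0, 0, 0.3], [0, 0, 0], 1], [[0, 0, 0.3], [0, 0, 0], 1], [[0, 0, 0.3], [0, 0, 0], 1]])

```text
clock: 18.95
tool_pos: [0.5235, 0.0082, 0.0945]
eef_rot: [0.981, -0.193, 0.002, -0.001]
contact_force: [-4.2, 0.7, 40.2]
opening: 0.325
finger_force: 60.0
```

Run:
```python
from h import *
c=r.snapshot("scene"); w=r.snapshot("wrist"); st=r.get_state();print(st["tool_pos"],st["contact_force"],st["eef_rot"])
cv2.imwrite("pics/end.png",np.hstack([cv2.resize(c["image"][150:270,250:390],None,fx=2.857,fy=2.857,interpolation=cv2.INTER_CUBIC)[:342],w["image"][50:392,120:520]])[:,:,::-1])
```

```text
[0.52348296 0.00819701 0.09448653] [-5.01696942  0.38074908 39.55782606] [ 9.81276807e-01 -1.92592751e-01  1.90130707e-03 -4.95755111e-04]
```

View pics/end.png

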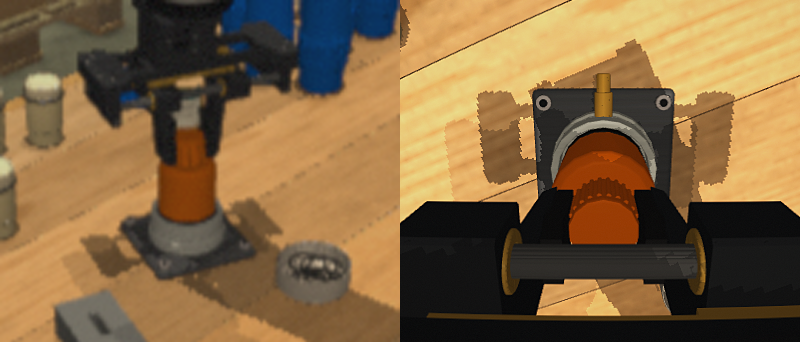

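The cap is seated squarely on the pot and the seal has bottomed out: force rose 26 N over 0.3 mm. I'll ease off to about 25 N.

carry_out(rows=[[[0, 0, -0.1], [0, 0, 0], 1], [[0, 0, -0.17], [0, 0, 0], 1], [[0, 0, -0.17], [0, 0, 0], 1], [[0, 0, -0.17], [0, 0, 0], 1]])

```text
clock: 19.45
tool_pos: [0.5233, 0.0083, 0.0947]
eef_rot: [0.981, -0.193, 0.001, -0.0]
contact_force: [-3.3, 1.3, 24.7]
opening: 0.328
finger_force: 60.0
```

```bash
python3 -c "
from h import *
print(r.get_state()['contact_force'],r.get_state()['tool_pos']);print(r.finish_job())"
```

```text
[-3.34649722  1.31223426 24.723921  ] [0.52326544 0.00828479 0.09467543]
the job is handed in; nothing more can be done
None
```

The job is handed in: the screen is home in the spigot, the cap is clicked on, and the seal is squeezed down, with the gripper still holding the cap and pushing at about 25 N (finished at 19.5 s; the verdict was not shown).

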